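Set the plaque margin gauge and hold it

ROBOT

A 6-joint arm with a two-finger parallel gripper is mounted at the origin on the work surface. World frame = base frame: x ahead of the robot, y to its left, z up, the work surface at z = 0. Lengths are in mm, angles in rad, forces in N, time in s.
With the tool pointing down it reaches from about 275 to 750 mm from the base axis. Payload 10.2 kg.
Tool frame: the origin (TCP) lies at the very end of the fingers, on their centre line; the grasp point (between the pads) lies 19 mm behind it; x points along the fingers, y is the direction in which the jaws open and shut, and the axes are right-handed (so a half turn about x gives the same grasp; the last joint's range is limited). The gripper opens to 85 mm and grips with 20 to 120 N. Pads are 22 mm wide; open, the fingers measure 114 mm over their backs; the gripper's body (76 mm by 85 mm) begins 54 mm behind the grasp point. The pads swing forward as they close: fully open they stand 13 mm farther back than shut.
Start: joints at [-1.463, 0.313, 1.498, -0, 1.331, -0.223], TCP at [170.507, -496.547, 231.294] pointing down, gripper open.
Joint ranges: [-2.94, 2.94], [-0.97, 2.17], [0.19, 2.56], [-1.23, 4.37], [0.02, 3.11], [-2.88, 2.88]. Speed limits (rad/s): [2.39, 2.39, 3.01, 3.14, 3.14, 3.14].

INTERFACE

Orientations are given as a unit quaternion [w, x, y, z].
In Python, from rig import ctrl, viewer, order gives the robot as it stands. The module is installed in compiled form; this text tells all that it offers.
- The arm moves only by the tool carry_out, never from a script. Its argument "deltas" is a list of rows, each a list of 7 numbers: the gripper command: -1 is fully open, 1 is shut, values between are in proportion, then the shift along the tool's x, y, z in mm, then the turn, a rotation vector about the tool's x, y, z in degrees. A call has exactly 5 rows; each row is the pose to reach, as a shift and turn from the pose commanded when the call began, along the tool's axes at that moment; what a row does not reach only later rows make up. A row lasts 1/8 s, in which the tool goes at most 62.5 mm and 10.7 degrees, less where a joint would pass 70% of its speed; a pose out of reach is approached as far as the arm can. A call with a gripper value outside its range is refused whole. The fingers move at their own pace and stop on an object; "newtons" is the grip in N (left out, the last holds). Time passes only in rows, so rows that repeat a pose let the fingers close, or fill a call up. It gives the time, the measured TCP pose, the force and the opening at its end, in the units of the state.
- ctrl.sense(): the state, without advancing time (a new reading comes with each control period).
- viewer.capture(name): name is "scene" or "top" or "wrist"; returns the picture (400x640x3 uint8, red, green, blue); there is no depth.
- viewer.calibration(name): a dict with "fx", "fy", "cx", "cy" (pixels), "xyz" and "attitude" of the camera in the world; the wrist camera has in their place "T_tool_cam" (4x4, takes a point from camera to tool coordinates, whose origin is the TCP and whose axes are the tool frame's). Camera axes: x right, y down, z forward; pixel columns grow to the right and rows downward; lengths in mm; the calibration is good to about 2 mm. A picture is of the moment at which its call begins: read the wrist's pose just before it. calibration takes no time and is no camera call.
- order.finish_job(): hands the job in, once; it reports no verdict.
The state is a dict: "time_s": time; "joints": joint angles; "dq": joint speeds; "tau": joint torques, N m; "eef_pos": TCP position; "ee_rot": TCP orientation; "force": force on the tool from outside, world axes, zero at the start; "wrist_torque": the same for the moment, N m; "grip_width": opening from 0.0 (shut) to 1.0 (fully open).
Only numpy, scipy, OpenCV 4.12 (cv2) and the standard library are available. Lean on these libraries where they do the work, as an engineer would, in place of code of your own. Each camera call takes 0.05 s, during which the arm holds its last target. There are 200 camera calls.

TASK

Lift the clear hinged cover of the margin gauge and lay it back gently all the way onto its stop. Then squeeze the lock button in the side of the telescoping arm's grip to release the arm, draw the arm out until its pointer lines up with the index clip on the scale, and finish while still holding it there (it springs back if let go). Leave the index clip, the plaque and the other things on the table where they are.

Things in the scene. Friction and masses are not known exactly. Their poses are not given: they have to be found in the camera images.
- gauge: margin gauge, fixed: brown wooden base board 270 x 460 x 12 mm. Origin on the table under the arm's line of travel; x points away from the robot (turned up to 0.25 rad), z up. The arm draws out along -y from a grey tube (38 wide, top 46 mm up, y = 70 to 220). Hinge posts 129 mm tall at x = 85, y = -45 and 125; a 112 mm tall post that the shut cover rests on at x = -27, y = 114
- cover (a joint): angle of the clear flat cover (120 deep, 150 wide, 4 mm thick, 0.25 kg, aluminium edging): 0 = shut, level, over the arm's grip; grows as its front (robot side) edge is lifted; 1.7 = on its stop, leaning slightly away from the robot. Let go below about 1.2 it falls shut; near upright the stiff hinge keeps it where it is left, so bring it all the way to the stop
- cover_hinge (a point): point on the cover's hinge axis, at its middle, 115 mm above the table; the hinge axis runs along the gauge's y
- cover_handle (a point): middle of the cover's handle: round steel bar, diameter 10, 110 mm long along the gauge's y, 180 mm from the hinge axis in the plane of the cover; level with the hinge when shut. A 53 mm open gap lies between bar and cover, bridged only at the bar's ends. Can be pinched from above; it turns between the pads
- slide_arm: the telescoping arm: aluminium carriage with an upright grip; axes as the gauge's, it draws out along -y, up to 170 mm. A spring pulls it home with 2 to 4 N. Fully home a catch holds it until the lock button is pressed in; drawn out, it springs back if let go
- grip (a point): middle of the upright grip, 72 mm above the table: black block 28 mm long (gauge y), 18 mm thick (gauge x), from 36 to 96 mm above the table, on a carriage 28 mm wide. Pinched along the gauge's x with the button in it is 19 mm wide and this point is the middle; with the button out, 25 mm
- lock_button (a joint): travel of the lock button, a grey pad 22 mm (gauge y) x 44 mm (z) in the +x face of the grip (away from the robot): 0 = out, 7 mm proud; 0.006 = fully in. Takes 5 N; the catch lets go at about 4.5 mm. Pinching the grip along the gauge's x presses it
- pointer (a point): point on the arm's thin steel pointer bar (3 mm wide along y, 72 mm long along x, top 38 mm above the table) straight above the scale strip; moves with the arm
- index (a point): centre line of the small brass index clip (20 x 10 mm, top 25 mm above the table) on the steel scale strip with marks every 10 mm, 37 mm to +x of the arm's line; axes as the gauge's. It stands 60 to 140 mm along -y from the pointer's home. Lined up = pointer right above this line (same y in the gauge's frame)
- inkstone: black inkstone tray, 110 x 170 x 22 mm, on the table to the robot's left; bystander; origin at the centre of its underside
- ink_bottle: black round ink bottle, diameter 56, height 130 mm, left; bystander; origin at the centre of its underside
- stick_box: small open red box, 50 x 130 x 20 mm, on the right; bystander; origin at the centre of its underside
- water_cup: white ceramic cup, diameter 70, height 70 mm, right; bystander; origin at the centre of its underside
- weight: dark steel paperweight bar, 30 x 150 x 18 mm, right; bystander; origin at the centre of its underside
- ink_stick: black ink stick, 50 x 22 x 11 mm, lying on the gauge's base board behind the tube; bystander; origin at the centre of its underside
- plaque: blank pale wooden plaque, 85 x 230 x 18 mm, lying on the gauge's base board beyond the scale; bystander; origin at the centre of its underside

How it is judged (in metres and radians):
On the way, in this order (a step that is already met when the one before it is completed fails the run):
1. the cover is back on its stop (value of joint cover above 1.62 rad and velocity of joint cover below 0.1 rad/s), for 0.2 s.
2. the lock button is pressed in by the gripper with the arm still home (value of joint lock_button above 0.0045 m and distance of pointer from where it was at the start of the episode below 0.015 m and contact force between the fingers and slide_arm above 2 N), for 0.02 s.
At the end, for the whole second after the job is handed in: the cover stands open within 0.13 rad of its stop, the pointer is within 4 mm of the index line and at rest, and the fingers are still holding the arm (over 1.5 N); the index clip has not been moved (value of joint cover above 1.57 rad and y of pointer in the frame of index between -0.004 and 0.004 m and contact force between the fingers and slide_arm above 1.5 N and linear speed of slide_arm below 0.01 m/s and distance of index from where it was at the start of the episode below 0.004 m); the arm keeps its last pose, push and grip.
It fails at once if the cover slams onto its stop (faster than 1.5 rad/s in the last 0.2 rad) (value of joint cover above 1.5 rad and velocity of joint cover above 1.5 rad/s).
It fails at once if the index clip is moved by more than 4 mm (distance of index from where it was at the start of the episode above 0.004 m).
It fails at once if the plaque or another bystander is moved by more than 20 mm (distance of any of inkstone, ink_bottle, stick_box, water_cup, weight, ink_stick, plaque from where it was at the start of the episode above 0.02 m).
It also fails if it takes over 56 s, if anything falls off the work surface, if the arm or the gripper's body presses on something with over 40 N, if the wrist force passes 120 N, or if a joint passes its speed limit or range.

## Working session

There is one attempt and no reset: what is moved stays moved. The work goes in short steps, Python scripts to look and compute and a tool call to move; the robot and the scene stay as the last step left them, time stands still between calls to the robot, and variables do not carry over. Pictures are saved under pics/ and viewed, about 8 in all and at most 12, crops included, and the job is handed in when it is done.

Besides the shell and the picture viewer there is one more tool, called after "Request:" as name(argument=value, ...), one argument or row to a line, values as JSON. carry_out: Moves the arm, as the interface text tells. Its arguments: {"type":"object","properties":{"deltas":{"type":"array"},"newtons":{"type":"number"}},"required":["deltas"]}

```bash
mkdir -p pics; python3 - <<'E'
from rig import ctrl, viewer
import cv2,numpy as np
s=ctrl.sense(); print(s)
for n in ["scene","top","wrist"]:
    c=viewer.calibration(n); print(n,c)
    im=viewer.capture(n); cv2.imwrite(f"pics/{n}0.png",im[:,:,::-1])
E
```

```text
{'time_s': 0.0, 'joints': array([-1.46339271e+00,  3.13459350e-01,  1.49844538e+00,  2.51128298e-05,
        1.33098853e+00, -2.23399591e-01]), 'dq': array([-2.47290600e-05,  3.47017851e-04, -2.08393787e-04,  6.65198890e-04,
       -1.22315674e-03, -1.93587570e-03]), 'tau': array([ 1.08480916e-03, -4.12267721e+01, -2.59739631e+01, -1.95608436e-04,
        4.15503295e-03,  9.90211646e-06]), 'eef_pos': array([ 170.48810374, -496.27662066,  230.72716717]), 'ee_rot': array([ 0.11596338,  0.69749187,  0.1168805 , -0.69742135]), 'force': array([0.46909125, 0.43667741, 0.18816231]), 'wrist_torque': array([ 0.0083193 ,  0.02914849, -0.03382139]), 'grip_width': 0.9996794608495776}
scene {'fx': 375.3527641148701, 'fy': 375.3527641148701, 'cx': 320.228823575014, 'cy': 203.33044374202782, 'xyz': array([ 939.80696164,  679.0319275 , 1106.51591518]), 'attitude': array([-0.07603599,  0.25664908,  0.91593863, -0.29900869])}
top {'fx': 485.0771624143821, 'fy': 485.0771624143821, 'cx': 316.865344214221, 'cy': 199.93439206538343, 'xyz': array([ 458.52063295,   32.37411094, 1434.97385215]), 'attitude': array([-0.02561254,  0.71536017, -0.69748101,  0.03352705])}
wrist {'fx': 293.79528717268425, 'fy': 293.79528717268425, 'cx': 319.4440315035304, 'cy': 200.35053471247338, 'T_tool_cam': array([[-7.09920573e-04, -3.04860230e-01,  9.52396838e-01,
        -1.42678770e+02],
       [ 9.99999598e-01,  3.05799776e-04,  8.43289736e-04,
        -6.56498186e-01],
       [-5.48328242e-04,  9.52397053e-01,  3.04859890e-01,
        -7.85393052e+01],
       [ 0.00000000e+00,  0.00000000e+00,  0.00000000e+00,
         1.00000000e+00]])}
```

View pics/top0.png

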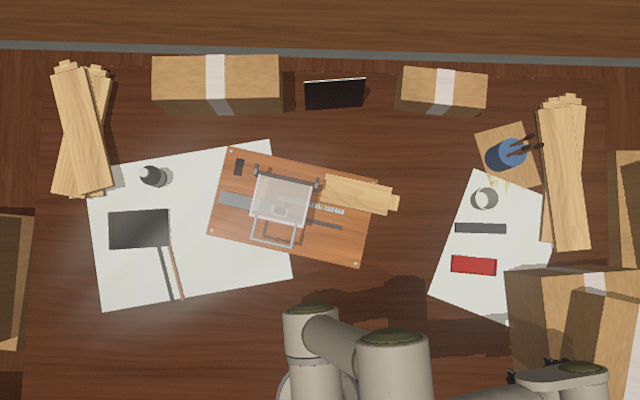

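View pics/scene0.png

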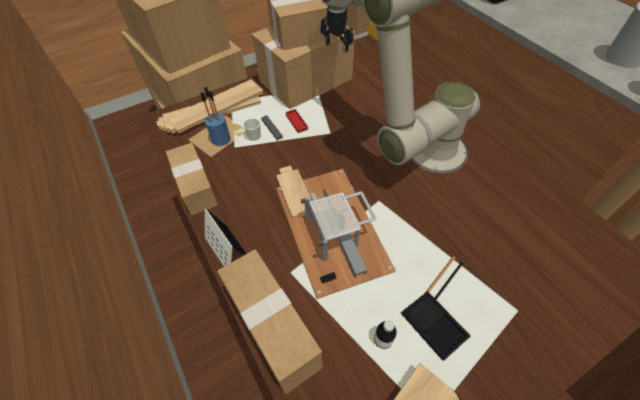

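The top view shows the gauge at about (207–380, 146–268), with the cover shut at (250–310, 172–225) and the handle bar at about (252–293, 243). Next is an enlarged crop.

```bash
python3 - <<'E'
import cv2
im=cv2.imread("pics/top0.png")[135:275,200:400]
cv2.imwrite("pics/topc.png",cv2.resize(im,None,fx=4,fy=4,interpolation=cv2.INTER_CUBIC))
E
```

```text
(no output)
```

View pics/topc.png

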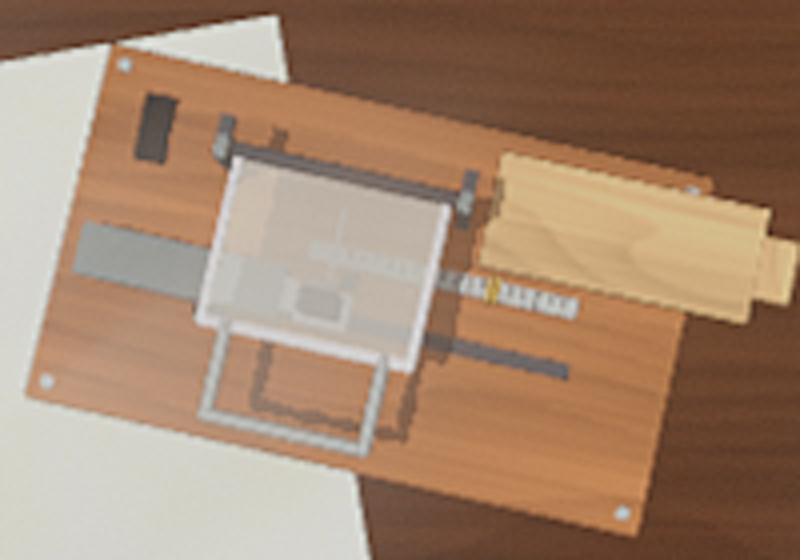

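```bash
cat > h.py <<'E'
import numpy as np
from scipy.spatial.transform import Rotation as R
from rig import ctrl, viewer
def rq(q): return R.from_quat([q[1],q[2],q[3],q[0]])
def cast(n,uv,z,s=None):
    c=viewer.calibration(n)
    d=np.array([(uv[0]-c['cx'])/c['fx'],(uv[1]-c['cy'])/c['fy'],1.])
    if n=='wrist':
        s=s or ctrl.sense(); T=c['T_tool_cam']; Rt=rq(s['ee_rot']).as_matrix()
        d=Rt@T[:3,:3]@d; o=s['eef_pos']+Rt@T[:3,3]
    else:
        d=rq(c['attitude']).as_matrix()@d; o=np.array(c['xyz'])
    return o+d*(z-o[2])/d[2]
E
python3 - <<'E'
from h import *
P={}
for n,u,v,z in [("s1",124,65,12),("s2",46,382,12),("s3",622,513,12),("s4",692,190,12),("hL",203,413,115),("hR",366,448,115),("pL",224,145,129),("pR",466,205,129),("idx",493,290,25),("tube",85,249,46),("grip",320,301,96),("rod0",455,343,20),("rod1",568,373,20),("sc0",440,281,14),("sc1",577,307,14)]:
    P[n]=cast("top",(200+u/4,135+v/4),z); print(n,P[n].round(1))
for a,b in [("s3","s2"),("s4","s1"),("hR","hL"),("pR","pL"),("sc1","sc0")]:
    d=P[b]-P[a]; print(a,b,np.linalg.norm(d).round(1),np.arctan2(-d[0],d[1]).round(4))
y=sum((P[b]-P[a]) for a,b in [("s3","s2"),("s4","s1")]);th=np.arctan2(-y[0],y[1]);print("th",th)
ex=np.array([np.cos(th),np.sin(th),0]);ey=np.array([-np.sin(th),np.cos(th),0])
O=[]
for n,gx,gy in [("pL",85,125),("pR",85,-45),("hL",-95,95),("hR",-95,-15)]:
    o=P[n]-gx*ex-gy*ey; print("O",n,o.round(1)); O.append(o)
O=np.mean(O,0)
for n in P: print(n,((P[n]-O)@ex).round(1),((P[n]-O)@ey).round(1))
E
```

```text
s1 [716.2 275.8  12. ]
s2 [480.5 323.4  12. ]
s3 [395.8 -99.3  12. ]
s4 [ 634.  -146.8   12. ]
hL [460.7 195.4 115. ]
hR [439.8  84.4 115. ]
pL [642. 186. 129.]
pR [605.4  21.  129. ]
idx [555.3  -1.1  25. ]
tube [575.8 292.6  46. ]
grip [539.8 119.9  96. ]
rod0 [516.2  25.6  20. ]
rod1 [496.5 -57.3  20. ]
sc0 [561.7  37.7  14. ]
sc1 [545.2 -63.3  14. ]
s3 s2 431.0 -0.1979
s4 s1 430.5 -0.1919
hR hL 112.9 -0.1859
pR pL 169.0 -0.2183
sc1 sc0 102.4 -0.1623
th -0.194903208285747
O pL [534.4  79.8 129. ]
O pR [530.7  81.6 129. ]
O hL [535.5  83.8 115. ]
O hR [535.9  80.8 115. ]
s1 141.0 225.9
s2 -99.4 226.9
s3 -100.7 -204.1
s4 142.3 -204.6
hL -94.1 97.5
hR -93.1 -15.4
pL 85.6 123.4
pR 81.6 -45.5
idx 36.8 -76.9
tube 0.0 215.2
grip -1.9 38.7
rod0 -6.7 -58.3
rod1 -10.1 -143.5
sc0 35.5 -37.6
sc1 38.9 -139.9
```

```bash
cat >> h.py <<'E'
TH=-0.195; O=np.array([534.3,81.5,0]); ex=np.array([np.cos(TH),np.sin(TH),0]);ey=np.array([-np.sin(TH),np.cos(TH),0]);ez=np.array([0,0,1.])
def G(x,y,z): return O+x*ex+y*ey+z*ez
def W2G(p): p=np.asarray(p)-O; return np.array([p@ex,p@ey,p[2]])
def tgt(sgn): # tool down, tool y = sgn*ex
    return R.from_matrix(np.c_[-ez,sgn*ex,np.cross(-ez,sgn*ex)])
def delta(pos,rot,s=None):
    s=s or ctrl.sense(); r=rq(s['ee_rot'])
    return r.inv().apply(pos-s['eef_pos']).round(1),(np.degrees((r.inv()*rot).as_rotvec())).round(1)
E
python3 - <<'E'
from h import *
s=ctrl.sense()
print(rq(s['ee_rot']).as_matrix().round(3))
for g in (1,-1): print(g,delta(G(-95,40,180),tgt(g)), delta(G(-95,40,96),tgt(g)))
print(G(-95,40,96))
print("grip g now",W2G(s['eef_pos']))
E
```

```text
[[-0.     0.325 -0.946]
 [ 0.001 -0.946 -0.325]
 [-1.    -0.001 -0.   ]]
1 (array([  51.5, -510.6, -469.7]), array([-59.9,  -0. ,   0. ])) (array([ 135.5, -510.5, -469.7]), array([-59.9,  -0. ,   0. ]))
-1 (array([  51.5, -510.6, -469.7]), array([1.201e+02, 1.000e-01, 0.000e+00])) (array([ 135.5, -510.5, -469.7]), array([1.201e+02, 1.000e-01, 0.000e+00]))
[448.85113279 139.1497276   96.        ]
grip g now [-244.94697147 -637.37947438  230.86410641]
```

Request:
carry_out(
  deltas=[
    [-0.2,4,-36,-33,-4,0,0],
    [-0.2,8,-72,-66,-8,0,0],
    [-0.2,12,-108,-99,-12,0,0],
    [-0.2,16,-144,-132,-16,0,0],
    [-0.2,20,-180,-165,-20,0,0],
  ],
  newtons=30,
)

```text
time_s: 0.78
eef_pos: [268.4, -271.2, 211.1]
ee_rot: [0.236, 0.666, 0.236, -0.666]
force: [-0.3, -0.4, 0.5]
grip_width: 0.604
```

```bash
python3 - <<'E'
from h import *
print(delta(G(-95,40,180),tgt(1)))
E
```

```text
(array([  31.1, -204.9, -398.6]), array([-39.8,  -0. ,  -0. ]))
```

Request:
carry_out(
  deltas=[
    [-0.2,3,-21,-40,-4,0,0],
    [-0.2,6,-42,-80,-8,0,0],
    [-0.2,9,-63,-120,-12,0,0],
    [-0.2,12,-84,-160,-16,0,0],
    [-0.2,15,-105,-200,-20,0,0],
  ],
)

```text
time_s: 1.4
eef_pos: [357.9, -63.9, 196.2]
ee_rot: [0.349, 0.615, 0.349, -0.615]
force: [0.2, -0.6, -0.1]
grip_width: 0.596
```

```bash
python3 - <<'E'
from h import *
print(delta(G(-95,40,190),tgt(1)))
E
```

```text
(array([   6.2,  -26.3, -220.9]), array([-19.7,   0. ,  -0. ]))
```

Request:
carry_out(
  deltas=[
    [-0.2,2,-7,-55,-5,0,0],
    [-0.2,4,-14,-110,-10,0,0],
    [-0.2,5,-20,-165,-15,0,0],
    [-0.2,6,-26,-221,-20,0,0],
    [-0.2,6,-26,-221,-20,0,0],
  ],
)

```text
time_s: 2.02
eef_pos: [449.6, 140.0, 189.7]
ee_rot: [-0.451, -0.544, -0.451, 0.545]
force: [-0.6, -0.2, -0.7]
grip_width: 0.6
```

```bash
python3 - <<'E'
from h import *
import cv2
s=ctrl.sense(); print(delta(G(-95,40,180),tgt(1),s),W2G(s['eef_pos']))
im=viewer.capture("wrist"); cv2.imwrite("pics/w1.png",im[:,:,::-1])
E
```

```text
(array([ 9.7, -0.6,  1. ]), array([ 0.4, -0. ,  0.1])) [-94.44519005  41.00855887 189.6761754 ]
```

View pics/w1.png

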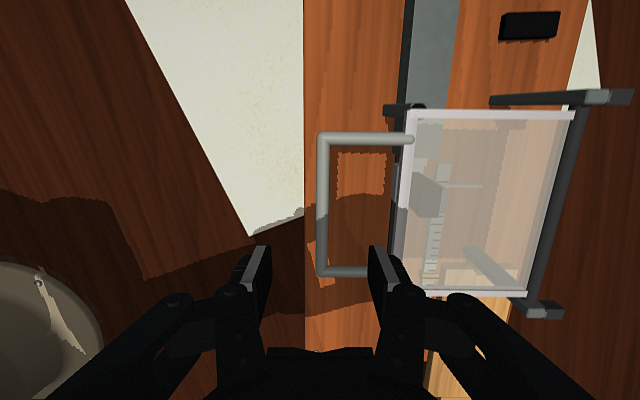

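The wrist view shows the handle bar at u≈323, v≈135–273, between the open fingers in x. I'll cast it to confirm the position.

```bash
python3 - <<'E'
from h import *
for uv in [(323,150),(323,260),(323,139),(322,272)]: print(W2G(cast("wrist",uv,115)).round(1))
print(delta(G(-95,40,96),tgt(1)))
E
```

```text
[-92.1  87.5 115. ]
[-91.3  -3.6 115. ]
[-92.2  95.4 115. ]
[-92. -15. 115.]
(array([93.7, -0.3, -0.6]), array([0.3, 0. , 0.1]))
```

Request:
carry_out(
  deltas=[
    [-0.2,35,2.5,0,0,0,0],
    [-0.2,70,2.5,0,0,0,0],
    [-0.2,92,2.5,0,0,0,0],
    [1,93,2.5,0,0,0,0],
    [1,93,2.5,0,0,0,0],
  ],
  newtons=20,
)

```text
time_s: 2.7
eef_pos: [452.2, 136.4, 98.2]
ee_rot: [0.45, 0.546, 0.449, -0.546]
force: [0.6, -0.3, 0.3]
grip_width: 0.176
```

Request:
carry_out(
  deltas=[
    [1,0,0,0,0,0,0],
    [1,0,0,0,0,0,0],
    [1,-2,0,0,0,0,0],
    [1,-5,0,0,0,0,0],
    [1,-5,0,0,0,0,0],
  ],
)

```text
time_s: 3.32
eef_pos: [451.0, 136.8, 102.6]
ee_rot: [-0.449, -0.545, -0.45, 0.546]
force: [-5.4, -0.9, -0.2]
grip_width: 0.1
```

```bash
sed -i 's/O=np.array(\[534.3,81.5,0\])/O=np.array([536.3,81.1,0])/' h.py; cat > arc.py <<'E'
from h import *
import sys
s=ctrl.sense(); r=rq(s['ee_rot']); print("now",W2G(s['eef_pos']).round(1),s['force'].round(1),round(s['grip_width'],3))
for a in map(float,sys.argv[1:]):
    p=G(85-180*np.cos(a),40,115-19+180*np.sin(a)); print(a,delta(p,tgt(1),s))
E
python3 arc.py 0 .1 .2 .3 .4 .5
```

```text
now [-94.5  38.1 102.6] [-5.4 -0.9 -0.2] 0.1
0.0 (array([ 6.6, -0.5, -1.9]), array([0.1, 0. , 0.1]))
0.1 (array([-11.4,   0.4,  -1.9]), array([0.1, 0. , 0.1]))
0.2 (array([-29.1,   3. ,  -1.9]), array([0.1, 0. , 0.1]))
0.3 (array([-46.6,   7.5,  -1.9]), array([0.1, 0. , 0.1]))
0.4 (array([-63.5,  13.6,  -1.9]), array([0.1, 0. , 0.1]))
0.5 (array([-79.7,  21.4,  -1.8]), array([0.1, 0. , 0.1]))
```

Request:
carry_out(
  deltas=[
    [1,-11,0.5,0,0,0,0],
    [1,-29,3,0,0,0,0],
    [1,-47,7.5,0,0,0,0],
    [1,-64,13.5,0,0,0,0],
    [1,-80,21,0,0,0,0],
  ],
)

```text
time_s: 3.95
eef_pos: [470.9, 132.8, 183.7]
ee_rot: [-0.449, -0.545, -0.45, 0.547]
force: [-10.1, -1.8, 3.2]
grip_width: 0.108
```

```bash
python3 arc.py .5 .6 .7 .8 .9 1.0
```

```text
now [-74.1  38.1 183.7] [-10.1  -1.8   3.2] 0.108
0.5 (array([ 1.4,  1.2, -1.9]), array([0.2, 0.1, 0.2]))
0.6 (array([-14. ,  10.5,  -1.9]), array([0.2, 0.1, 0.2]))
0.7 (array([-28.3,  21.4,  -1.8]), array([0.2, 0.1, 0.2]))
0.8 (array([-41.5,  33.6,  -1.8]), array([0.2, 0.1, 0.2]))
0.9 (array([-53.5,  47.1,  -1.7]), array([0.2, 0.1, 0.2]))
1.0 (array([-64. ,  61.7,  -1.7]), array([0.2, 0.1, 0.2]))
```

Request:
carry_out(
  deltas=[
    [1,-16,8.5,0,0,0,0],
    [1,-30,19.5,0,0,0,0],
    [1,-43,32,0,0,0,0],
    [1,-55,45,0,0,0,0],
    [1,-66,60,0,0,0,0],
  ],
)

```text
time_s: 4.58
eef_pos: [531.0, 121.0, 251.8]
ee_rot: [0.45, 0.546, 0.449, -0.546]
force: [-5.3, -3.9, 3.4]
grip_width: 0.105
```

```bash
python3 arc.py 1 1.1 1.2 1.3 1.4 1.45
```

```text
now [-12.9  38.1 251.8] [-5.3 -3.9  3.4] 0.105
1.0 (array([ 4.4,  0.6, -1.9]), array([ 0.1,  0. , -0.1]))
1.1 (array([-4.6, 16.3, -1.8]), array([ 0.1,  0. , -0.1]))
1.2 (array([-11.9,  32.7,  -1.8]), array([ 0.1,  0. , -0.1]))
1.3 (array([-17.5,  49.8,  -1.7]), array([ 0.1,  0. , -0.1]))
1.4 (array([-21.4,  67.3,  -1.7]), array([ 0.1,  0. , -0.1]))
1.45 (array([-22.7,  76.3,  -1.7]), array([ 0.1,  0. , -0.1]))
```

Request:
carry_out(
  deltas=[
    [1,-8,15,0,0,0,0],
    [1,-15,31,0,0,0,0],
    [1,-21,48,0,0,0,0],
    [1,-25,65,0,0,0,0],
    [1,-26,74,0,0,0,0],
  ],
)

```text
time_s: 5.2
eef_pos: [605.0, 106.1, 277.4]
ee_rot: [0.451, 0.547, 0.448, -0.545]
force: [-3.2, -5.1, 7.1]
grip_width: 0.108
```

```bash
python3 arc.py 1.45 1.5 1.55 1.6 1.65 1.7 1.75
```

```text
now [ 62.6  37.8 277.4] [-3.2 -5.1  7.1] 0.108
1.45 (array([ 2.7,  0.7, -2.2]), array([ 0.1,  0. , -0.3]))
1.5 (array([ 1.9,  9.7, -2.1]), array([ 0.1,  0. , -0.3]))
1.55 (array([ 1.5, 18.7, -2.1]), array([ 0.1,  0. , -0.3]))
1.6 (array([ 1.6, 27.7, -2.1]), array([ 0.1,  0. , -0.3]))
1.65 (array([ 2.2, 36.7, -2.1]), array([ 0.1,  0. , -0.3]))
1.7 (array([ 3.1, 45.6, -2.1]), array([ 0.1,  0. , -0.3]))
1.75 (array([ 4.6, 54.5, -2.1]), array([ 0.1,  0. , -0.3]))
```

Request:
carry_out(
  deltas=[
    [1,-1.5,9,0,0,0,0],
    [1,-2,18,0,0,0,0],
    [1,-2,27,0,0,0,0],
    [1,-1.5,36,0,0,0,0],
    [1,-0.5,43,0,0,0,0],
  ],
)

```text
time_s: 5.82
eef_pos: [646.8, 97.8, 276.9]
ee_rot: [0.451, 0.547, 0.448, -0.546]
force: [-0.6, -5.3, 4.8]
grip_width: 0.107
```

```bash
python3 arc.py 1.65 1.7 1.75
```

```text
now [105.2  37.8 276.9] [-0.6 -5.3  4.8] 0.107
1.65 (array([ 1.5, -5.9, -2.2]), array([ 0.1,  0.1, -0.2]))
1.7 (array([ 2.5,  3. , -2.2]), array([ 0.1,  0.1, -0.2]))
1.75 (array([ 3.9, 11.9, -2.2]), array([ 0.1,  0.1, -0.2]))
```

Nearly at the stop, so I'll press on gently until the force rises.

Request:
carry_out(
  deltas=[
    [1,0.5,2,0,0,0,0],
    [1,1,4,0,0,0,0],
    [1,1.5,6,0,0,0,0],
    [1,1.5,7,0,0,0,0],
    [1,1.5,7,0,0,0,0],
  ],
)

```text
time_s: 6.45
eef_pos: [650.5, 97.2, 276.4]
ee_rot: [-0.449, -0.544, -0.45, 0.547]
force: [-23.0, -4.9, 12.5]
grip_width: 0.104
```

```bash
python3 arc.py 1.7
```

```text
now [108.9  37.9 276.4] [-23.   -4.9  12.5] 0.104
1.7 (array([ 1.9, -0.7, -2.1]), array([0.1, 0.1, 0.2]))
```

Request:
carry_out(
  deltas=[
    [1,0,-3,0,0,0,0],
    [-0.2,0,-3,0,0,0,0],
    [-0.2,0,-3,0,0,0,0],
    [-0.2,-15,-3,0,0,0,0],
    [-0.2,-40,-3,0,0,0,0],
  ],
)

```text
time_s: 7.08
eef_pos: [650.0, 98.4, 314.1]
ee_rot: [-0.449, -0.546, -0.45, 0.546]
force: [-0.3, 0.1, 0.5]
grip_width: 0.6
```

```bash
python3 - <<'E'
from h import *
import cv2
s=ctrl.sense(); print(s['force'],W2G(s['eef_pos']).round(1),s['grip_width'], delta(G(0,60,300),tgt(1)))
im=viewer.capture("wrist"); cv2.imwrite("pics/w2.png",im[:,:,::-1])
E
```

```text
[-0.28283168  0.10505119  0.47159594] [108.2  39.  314.1] 0.6000827594745576 (array([  14.2, -108.1,  -21.3]), array([ 0.1, -0. ,  0. ]))
```

View pics/w2.png

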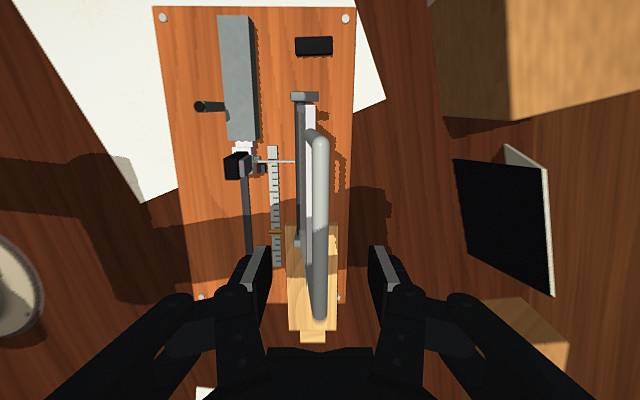

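The cover stands back, with the grip at (238,165), the pointer bar at row ~161 (265–295), and the clip at (275,232). Next I'll move over the grip.

Request:
carry_out(
  deltas=[
    [-0.4,0,-30,0,0,0,0],
    [-0.4,0,-70,0,0,0,0],
    [-0.4,20,-108,0,0,0,0],
    [-0.4,70,-108,0,0,0,0],
    [-0.4,120,-108,0,0,0,0],
  ],
)

```text
time_s: 7.75
eef_pos: [544.1, 119.2, 193.0]
ee_rot: [0.45, 0.546, 0.449, -0.545]
force: [0.6, 0.1, 0.2]
grip_width: 0.704
```

```bash
python3 - <<'E'
from h import *
import cv2
for i in range(2): # settle
    s=ctrl.sense(); im=viewer.capture("wrist")
s=ctrl.sense(); im=viewer.capture("wrist")
print(W2G(s['eef_pos']).round(1),s['dq'].round(3),s['time_s'],s['eef_pos'],s['ee_rot'])
cv2.imwrite("pics/w3.png",im[:,:,::-1])
E
```

```text
[ -1.8  38.3 189.3] [-0.    -0.056 -0.13   0.     0.092 -0.   ] 7.85 [541.94276623 118.99659279 189.30421462] [-0.44765012 -0.54349978 -0.4514831   0.54806967]
```

View pics/w3.png

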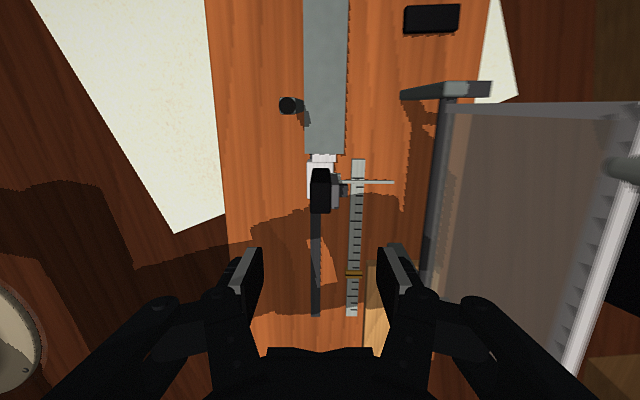

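```bash
python3 - <<'E'
from h import *
import cv2
s=ctrl.sense(); s['eef_pos']=np.array([541.94276623,118.99659279,189.30421462]); s['ee_rot']=np.array([-0.44765012,-0.54349978,-0.4514831,0.54806967])
im=cv2.imread("pics/w3.png"); hsv=cv2.cvtColor(im,cv2.COLOR_BGR2HSV)
m=cv2.inRange(hsv[255:290,335:372],(15,120,60),(32,255,255)); ys,xs=np.nonzero(m); print(len(ys),xs.min()+335,xs.max()+335,ys.min()+255,ys.max()+255,xs.mean()+335,ys.mean()+255)
ix=W2G(cast("wrist",(xs.mean()+335,ys.mean()+255),25,s)); print("index",ix)
for u in range(366,394,4):
    col=im[172:192,u].astype(int).sum(1); print(u,col.tolist())
b=(im.max(2)<45)[160:222,300:340]; ys,xs=np.nonzero(b); print(xs.min()+300,xs.max()+300,ys.min()+160,ys.max()+160)
for v in (165,170,190,205,212,218): print(v, im[v,304:348].max(1).tolist())
print("pt",W2G(cast("wrist",(380,182),38,s)),"grip corners",[W2G(cast("wrist",p,96,s)).round(1) for p in [(311,168),(330,213),(320,190)]])
E
```

```text
307 345 371 260 289 361.6416938110749 274.21824104234526
index [ 47.72197713 -73.92725559  25.        ]
366 [332, 332, 335, 330, 332, 341, 337, 142, 242, 528, 506, 460, 310, 328, 330, 335, 331, 328, 333, 344]
370 [280, 280, 283, 283, 281, 283, 286, 270, 238, 531, 502, 455, 261, 280, 283, 287, 288, 290, 285, 287]
374 [324, 322, 324, 323, 328, 330, 323, 192, 248, 530, 505, 468, 299, 314, 307, 301, 306, 304, 304, 307]
378 [324, 327, 329, 329, 327, 326, 334, 321, 247, 513, 502, 474, 302, 326, 330, 331, 331, 335, 333, 334]
382 [324, 326, 324, 321, 325, 321, 324, 273, 227, 514, 510, 466, 304, 318, 322, 321, 322, 327, 327, 323]
386 [318, 321, 313, 313, 316, 320, 313, 231, 225, 512, 503, 465, 285, 310, 313, 308, 315, 305, 309, 311]
390 [305, 301, 307, 308, 310, 307, 307, 294, 233, 494, 502, 481, 285, 310, 314, 317, 313, 309, 317, 319]
310 339 168 221
165 [159, 157, 138, 209, 224, 218, 217, 219, 218, 212, 214, 217, 210, 210, 211, 214, 215, 217, 219, 217, 209, 214, 219, 217, 214, 211, 209, 216, 195, 113, 73, 152, 164, 171, 177, 180, 178, 177, 174, 171, 173, 173, 171, 169]
170 [160, 158, 143, 2
[... 365 characters left out ...]
 [165, 168, 168, 174, 120, 77, 15, 15, 18, 16, 17, 18, 18, 18, 16, 16, 17, 19, 18, 16, 16, 18, 17, 16, 19, 11, 11, 73, 107, 108, 107, 106, 108, 103, 79, 87, 102, 99, 100, 98, 98, 96, 95, 94]
212 [93, 94, 92, 94, 97, 105, 34, 15, 15, 18, 16, 16, 16, 14, 15, 14, 16, 15, 16, 15, 17, 15, 15, 15, 12, 17, 64, 95, 98, 96, 93, 92, 92, 92, 96, 101, 98, 100, 98, 99, 98, 97, 93, 93]
218 [92, 93, 94, 95, 99, 102, 53, 33, 33, 34, 34, 32, 35, 34, 35, 33, 43, 102, 108, 103, 104, 101, 99, 98, 99, 97, 96, 95, 93, 95, 92, 93, 90, 94, 97, 101, 98, 100, 98, 101, 98, 97, 94, 93]
pt [59.44401188 42.75181427 38.        ] grip corners [array([-9.4, 69. , 96. ]), array([ 6.7, 30. , 96. ]), array([-2. , 50.4, 96. ])]
```

```bash
python3 - <<'E'
from h import *
import cv2
s=ctrl.sense(); print(delta(G(-1,43.5,53),tgt(1)))
s['eef_pos']=np.array([541.94276623,118.99659279,189.30421462]); s['ee_rot']=np.array([-0.44765012,-0.54349978,-0.4514831,0.54806967])
im=cv2.imread("pics/w3.png")
for v in range(266,282): print(v, im[v,346:360:3].tolist())
for v in (271,272,273,274): print(v,W2G(cast("wrist",(353,v),25,s)).round(1))
E
```

```text
(array([139.7,  -0.3,  -5. ]), array([0.1, 0. , 0.2]))
266 [[18, 47, 82], [91, 98, 95], [87, 92, 92], [94, 99, 97], [93, 97, 93]]
267 [[16, 53, 73], [92, 98, 95], [60, 63, 63], [30, 33, 32], [36, 35, 33]]
268 [[17, 53, 73], [97, 100, 97], [88, 92, 90], [57, 59, 58], [61, 61, 59]]
269 [[22, 57, 76], [88, 92, 89], [87, 91, 89], [93, 98, 94], [99, 102, 97]]
270 [[19, 53, 74], [27, 55, 74], [24, 56, 74], [25, 54, 74], [26, 56, 73]]
271 [[26, 72, 101], [24, 69, 98], [24, 69, 98], [21, 68, 97], [24, 70, 98]]
272 [[32, 80, 113], [32, 82, 114], [33, 83, 114], [28, 79, 111], [31, 80, 111]]
273 [[32, 82, 112], [31, 81, 112], [30, 80, 112], [33, 82, 112], [34, 83, 114]]
274 [[17, 43, 59], [24, 55, 77], [23, 60, 84], [27, 63, 86], [26, 61, 85]]
275 [[8, 13, 17], [8, 11, 15], [10, 13, 18], [10, 13, 16], [11, 15, 19]]
276 [[30, 79, 109], [28, 74, 101], [25, 71, 100], [26, 72, 101], [26, 69, 101]]
277 [[31, 83, 115], [30, 81, 113], [29, 81, 113], [30, 79, 112], [31, 79, 111]]
278 [[26, 57, 86], [55, 79, 93], [57, 82, 96], [58, 83, 99], [56, 82, 99]]
279 [[31, 43, 72], [95, 96, 92], [98, 100, 94], [99, 100, 96], [86, 91, 94]]
280 [[29, 44, 73], [91, 97, 93], [90, 94, 93], [94, 98, 97], [83, 92, 96]]
281 [[29, 44, 74], [91, 96, 94], [68, 73, 71], [71, 75, 73], [81, 89, 95]]
271 [ 37.3 -69.6  25. ]
272 [ 37.3 -71.   25. ]
273 [ 37.4 -72.3  25. ]
274 [ 37.4 -73.7  25. ]
```

Request:
carry_out(
  deltas=[
    [-0.4,40,-0.3,-5,0,0,0],
    [-0.4,80,-0.3,-5,0,0,0],
    [-0.4,115,-0.3,-5,0,0,0],
    [-0.4,139,-0.3,-5,0,0,0],
    [-0.4,139,-0.3,-5,0,0,0],
  ],
)

```text
time_s: 8.52
eef_pos: [545.7, 123.9, 55.3]
ee_rot: [0.45, 0.546, 0.449, -0.546]
force: [-0.0, -0.4, 0.6]
grip_width: 0.709
```

```bash
python3 - <<'E'
from h import *
s=ctrl.sense(); print(delta(G(-1,43.5,53),tgt(1)),s['force'])
E
```

```text
(array([ 2.3, -1.9,  0.3]), array([ 0.1, -0. , -0. ])) [-0.01854421 -0.43537123  0.55869681]
```

Request:
carry_out(
  deltas=[
    [-0.4,1,-2,0,0,0,0],
    [1,1,-2,0,0,0,0],
    [1,1,-2,0,0,0,0],
    [1,1,-2,0,0,0,0],
    [1,1,-2,0,0,0,0],
  ],
  newtons=40,
)

```text
time_s: 9.15
eef_pos: [542.7, 124.5, 54.5]
ee_rot: [0.449, 0.546, 0.45, -0.546]
force: [-6.8, 0.1, 10.7]
grip_width: 0.21
```

```bash
python3 - <<'E'
from h import *
import cv2
s=ctrl.sense(); print(W2G(s['eef_pos']).round(1),s['force'].round(1),s['grip_width']*85)
im=viewer.capture("wrist"); cv2.imwrite("pics/w4.png",im[:,:,::-1])
E
```

```text
[-2.2 43.8 54.5] [-6.8  0.1 10.7] 17.88399835570133
```

View pics/w4.png

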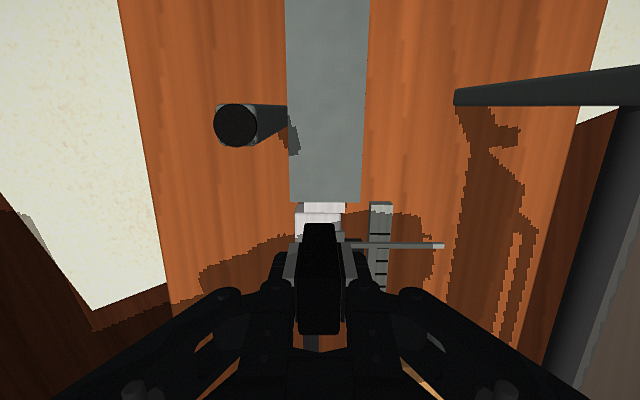

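The grip is pinched at 17.9 mm width, so the button is in. The pointer is still home at row ~245. Now drawing out.

Request:
carry_out(
  deltas=[
    [1,0,0,8,0,0,0],
    [1,0,0,26,0,0,0],
    [1,0,0,46,0,0,0],
    [1,0,0,66,0,0,0],
    [1,0,0,80,0,0,0],
  ],
)

```text
time_s: 9.82
eef_pos: [526.9, 45.9, 54.5]
ee_rot: [0.449, 0.546, 0.45, -0.546]
force: [-7.1, 5.7, 12.4]
grip_width: 0.213
```

Request:
carry_out(
  deltas=[
    [1,0,0,10,0,0,0],
    [1,0,0,20,0,0,0],
    [1,0,0,25,0,0,0],
    [1,0,0,25,0,0,0],
    [1,0,0,25,0,0,0],
  ],
)

```text
time_s: 10.45
eef_pos: [522.1, 21.9, 54.5]
ee_rot: [-0.449, -0.546, -0.45, 0.546]
force: [-8.7, 3.8, 13.3]
grip_width: 0.217
```

```bash
python3 - <<'E'
from h import *
import cv2
s=ctrl.sense(); print(W2G(s['eef_pos']).round(1),s['force'].round(1),s['grip_width']*85)
im=viewer.capture("wrist"); cv2.imwrite("pics/w5.png",im[:,:,::-1])
cv2.imwrite("pics/w5c.png",cv2.resize(im[180:330,280:480,::-1],None,fx=4,fy=4,interpolation=cv2.INTER_CUBIC))
E
```

```text
[ -2.5 -60.8  54.5] [-8.7  3.8 13.3] 18.42056553662169
```

View pics/w5c.png

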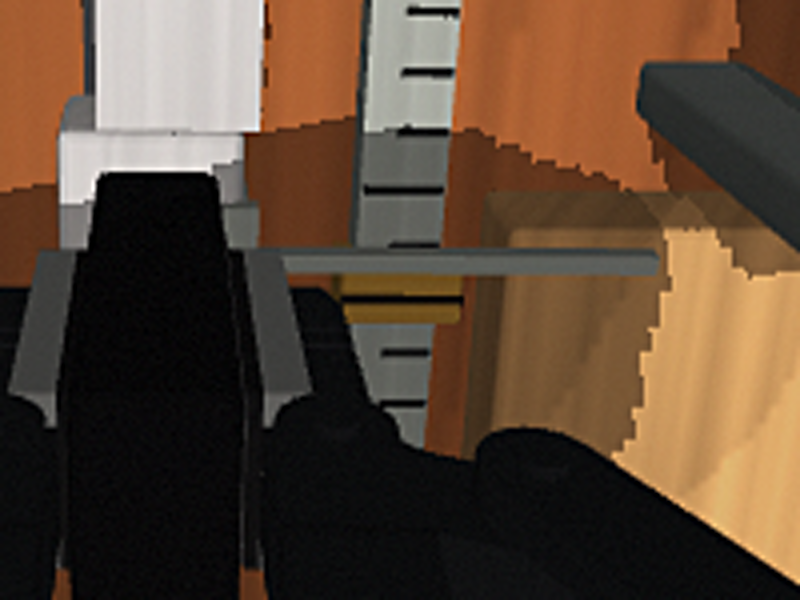

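```bash
python3 - <<'E'
from h import *
import cv2
im=cv2.imread("pics/w5.png").astype(int)
for u in (385,391,400,420): print(u,im[238:260,u].sum(1).tolist())
for v in (244,245,245.5,246): print(v,W2G(cast("wrist",(391,v),38)).round(2))
for v in (254,254.5,255): print(v,W2G(cast("wrist",(381,v),25)).round(2))
E
```

```text
385 [292, 293, 192, 21, 212, 196, 290, 281, 281, 275, 241, 208, 215, 221, 232, 233, 3, 43, 183, 233, 217, 207]
391 [169, 176, 181, 187, 195, 192, 285, 279, 279, 282, 254, 206, 216, 226, 235, 228, 8, 42, 188, 235, 215, 223]
400 [151, 150, 143, 156, 196, 194, 268, 287, 282, 281, 240, 137, 149, 149, 154, 153, 156, 159, 154, 156, 162, 153]
420 [279, 264, 276, 272, 181, 185, 264, 285, 278, 276, 277, 267, 267, 269, 266, 266, 260, 264, 263, 268, 257, 257]
244 [ 40.39 -60.24  38.  ]
245 [ 40.44 -60.9   38.  ]
245.5 [ 40.47 -61.23  38.  ]
246 [ 40.49 -61.56  38.  ]
254 [ 37.91 -73.85  25.  ]
254.5 [ 37.93 -74.21  25.  ]
255 [ 37.95 -74.58  25.  ]
```

Request:
carry_out(
  deltas=[
    [1,0,0,4,0,0,0],
    [1,0,0,8,0,0,0],
    [1,0,0,12.6,0,0,0],
    [1,0,0,12.6,0,0,0],
    [1,0,0,12.6,0,0,0],
  ],
)

```text
time_s: 11.12
eef_pos: [519.6, 9.6, 54.5]
ee_rot: [-0.449, -0.546, -0.45, 0.546]
force: [-9.4, 5.3, 14.4]
grip_width: 0.215
```

```bash
python3 - <<'E'
from h import *
import cv2
s=ctrl.sense(); print(W2G(s['eef_pos']).round(1),s['force'].round(1),s['grip_width']*85)
im=viewer.capture("wrist"); top=viewer.capture("top")
cv2.imwrite("pics/w6.png",im[:,:,::-1])
a=cv2.resize(im[200:280,280:480,::-1],None,fx=4,fy=4,interpolation=cv2.INTER_CUBIC)
b=cv2.resize(top[155:225,230:430,::-1],None,fx=4,fy=4,interpolation=cv2.INTER_CUBIC)
cv2.imwrite("pics/w6c.png",np.vstack([a,b]))
im=im.astype(int)
for u in (381,386,391): print(u,im[225:252,u].sum(1).tolist())
for v in (245,246,247): print(v,W2G(cast("wrist",(391,v),38,s)).round(2))
for v in (230,232,234,236,238,240): print(v,W2G(cast("wrist",(381,v),25,s)).round(2))
E
```

```text
[ -2.5 -73.4  54.5] [-9.4  5.3 14.4] 18.26806471385898
381 [328, 307, 297, 150, 154, 220, 219, 223, 219, 233, 225, 37, 12, 87, 249, 217, 213, 185, 186, 290, 281, 272, 281, 288, 296, 205, 0]
386 [321, 296, 281, 151, 157, 219, 216, 222, 226, 228, 228, 35, 10, 95, 244, 223, 217, 192, 195, 288, 276, 279, 274, 288, 293, 191, 0]
391 [279, 274, 223, 133, 160, 219, 219, 220, 223, 228, 225, 28, 13, 93, 245, 224, 219, 191, 191, 287, 280, 273, 281, 245, 156, 171, 177]
245 [ 40.44 -73.52  38.  ]
246 [ 40.49 -74.18  38.  ]
247 [ 40.54 -74.84  38.  ]
230 [ 36.77 -69.45  25.  ]
232 [ 36.86 -70.83  25.  ]
234 [ 36.96 -72.22  25.  ]
236 [ 37.05 -73.62  25.  ]
238 [ 37.14 -75.02  25.  ]
240 [ 37.24 -76.43  25.  ]
```

View pics/w6c.png

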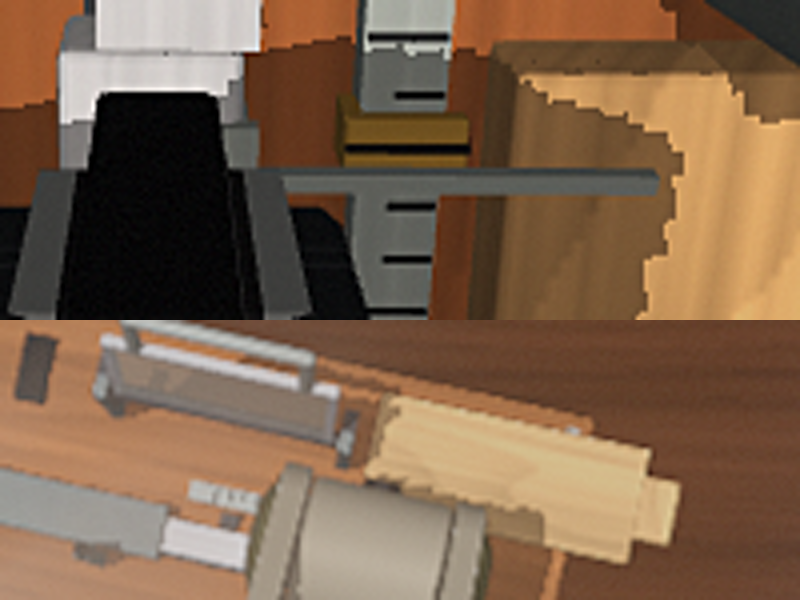

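```bash
python3 - <<'E'
from rig import order,ctrl
print(order.finish_job()); s=ctrl.sense(); print(s['time_s'],s['eef_pos'],s['grip_width'])
E
```

```text
the job is handed in; nothing more can be done
None
the job is handed in; nothing more can be done
```

I lifted the cover by its handle and laid it back slowly onto its stop. It met the stop with about 23 N, and the last top picture shows it still standing open. I then pinched the grip to press in the lock button, drew the arm out about 117 mm, and handed the job in while still holding it. The run took about 11.3 s of robot time.

- **Pointer on the clip:** the last wrist picture puts the pointer at y = -74.2 mm and the index line at about -74.25 mm in the gauge's frame. The home measurement gave a distance of 117.4 mm and the arm moved 117.2 mm, so the two agree.
- **Index clip:** it measured within about 0.5 mm of the same place in all the wrist pictures. The first top-view estimate was about 2–3 mm off, which fits that camera's coarse resolution.
- **Grip:** the jaws read 17.9–18.4 mm on the grip, against 19 mm expected with the button in and 25 mm with it out, so the button was taken as in.
- **Forces:** the wrist showed a steady side load of about 18 N at the end, from pinching slightly off centre, well below the limits.
- **Not checked:** I did not measure the plaque or the other things on the table afterwards. The plaque and ink stick look in place in the last top crop, and I saw no sign of contact with any of them.

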